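Put the slides away in the dry box and lower its heavy lid

ROBOT

A 6-joint arm with a two-finger parallel gripper is mounted at the origin on a cart in front of the work surface, level with it; the furniture and walls round the work are solid. World frame = base frame: x ahead of the robot, y to its left, z up, the work surface at z = 0. Lengths are in m, angles in degrees, forces in N, time in s.
With the tool pointing down it reaches from about 0.35 to 0.925 m from the base axis. Payload 6.4 kg.
Tool frame: the origin (TCP) lies at the very end of the fingers, on their centre line; the grasp point (between the pads) lies 19 mm behind it (arm.grasp_offset is the distance from the TCP to the grasp point, in m); z points along the fingers, y is the line along which they close (so a half turn about z gives the same grasp; the last joint's range is limited). The gripper opens to 85 mm and grips with 20 to 120 N. Pads are 22 mm wide; open, the fingers measure 114 mm over their backs; the gripper's body (76 mm by 85 mm) begins 54 mm behind the grasp point. The pads swing forward as they close: fully open they stand 13 mm farther back than shut.
Start: joints at [65.14, 14.043, 89.255, -0, 76.702, -9.975], TCP at [0.167, 0.628, 0.231] pointing down, gripper open.
Joint ranges: [-179.41, 179.41], [-58.25, 129.5], [7.25, 145.43], [-54.29, 234.29], [11.92, 165.04], [-157.13, 157.13]. Speed limits (degrees/s): [147.25, 147.25, 180, 180, 180, 180].

INTERFACE

Orientations are given as a 3x3 rotation matrix whose columns are the frame's x, y, z axes.
In Python, from bench import arm gives the robot as it stands.
- The arm moves only by the tool play_rows, never from a script. Its argument "deltas" is a list of rows, each a list of 3 entries, a list of its own where there are three numbers: the shift along the tool's x, y, z normalised to -1 to 1, where 1 is 30 cm, then the turn about the tool's z normalised to -1 to 1, where 1 is 180 degrees, then the opening, from -1 (shut) to 1 (fully open). A call has exactly 10 rows; each row shifts and turns the commanded pose from where the row before left it, along the tool's axes as they then stand; what a row does not reach is not made up. A row lasts 1/8 s, in which the tool goes at most 62.5 mm and 10.7 degrees, less where a joint would pass 70% of its speed; a pose out of reach is approached as far as the arm can. A call with a number of a shift or a turn outside -1 to 1 is refused whole. A call with a gripper value outside its range is refused whole. The fingers move at their own pace and stop on an object; "newtons" is the grip in N (left out, the last holds). Time passes only in rows, so rows that do not move let the fingers close, or fill a call up. It gives the time, the measured TCP pose, the force, the opening and the grip force at its end, in the units of the state.
- arm.sense(): the state, without advancing time (a new reading comes with each control period).
- arm.snapshot(name): name is "scene" or "side" or "wrist"; returns the picture (400x640x3 uint8, blue, green, red); there is no depth.
- arm.calibration(name): a dict with "K" (3x3 intrinsics, pixels), "extrinsics" (4x4, takes a point from camera to world coordinates); the wrist camera has in their place "mount" (4x4, takes a point from camera to tool coordinates, whose origin is the TCP and whose axes are the flange's). Camera axes: x right, y down, z forward; pixel columns grow to the right and rows downward; lengths in m; the calibration is good to about 2 mm. A picture is of the moment at which its call begins: read the wrist's pose just before it. calibration takes no time and is no camera call.
- arm.job_done(): hands the job in; it is judged then, once.
Trained networks look in the newest picture that a camera, given by its name, has taken for a name from the list of things; names that differ only in an ending like _2 or _b are one class to them, and where a whole thing is asked for, a point or a joint stands for the part that bears it (a point fixed in the world has none). Each returns a list of dicts, best first, with "conf" (0 to 1); they miss things now and then, are a little off and sometimes report something else, mostly with a low value. They report only what shows in the picture. A call takes as long as a camera call. They do not tell look-alikes from the thing itself.
- arm.cut_out(label, camera): "pixels" (400x640 bool, what is visible of it).
- arm.mark_of(label, camera): "xyz" ([x, y, z] in m, in the coordinates of the camera as it stood for that picture, good to about 4 mm: a listed point, or the origin of a listed thing).
The state is a dict: "t": time; "joint_pos": joint angles; "dq": joint speeds; "tau": joint torques, N m; "eef_pos": TCP position; "eef_rot": TCP orientation; "wrist_force": force on the tool from outside, world axes, zero at the start; "wrist_torque": the same for the moment, N m; "opening": finger opening in m; "gripper_force": force on a finger pad.
Only numpy, scipy, OpenCV 4.12 (cv2) and the standard library are available. Lean on these libraries where they do the work, as an engineer would, in place of code of your own. Each camera call takes 0.05 s, during which the arm holds its last target. There are 200 camera calls.

TASK

Put the blue box of glass microscope slides that lies to the right of the open dry-storage box away in it: set it down flat and right way up on the floor of the tray, without dropping it. Then close the heavy lid fully, holding it back against its weight all the way down so that it never slams, and let go. Leave the amber bottle, the tape roll and the marker beside it where they are.

Things in the scene. Friction and masses are not known exactly. Their poses are not given: they have to be found in the camera images.
- dry_box: White dry-storage box fixed to the bench: open tray 150 (x) x 250 (y) x 62 mm high, walls 6 mm, floor 8 mm. Origin: centre of its underside. x points away from the robot to the hinge side, y left along its length, z up. Across its left end (y +72 to +118 mm) an aluminium cassette is fixed, top 48 mm above the bench.
- tray_floor (a point): Middle of the tray's free floor, on its surface: x 0, y -23.5, z +8 mm in the box's frame (same axes). Free floor: 138 (x) x 191 (y) mm. The open lid stands along the back edge, 80 mm behind this point: over the tray turn the gripper's wide side along the box's y.
- lid (a joint): Lid hinge (rad): 0 fully closed on the tray, 1.57 upright, stop at 1.9 leaning back; starts at 1.55 to 1.85. Lid about 0.9 kg, centre of mass 90 mm from the hinge. Hinge friction (0.2 N m) holds it only near upright; below about 1.3 it falls and speeds up. Near closed the handle needs about 3 N of support; let go with the handle more than about 5 mm above closed, it can slam.
- lid_hinge (a point): Middle of the lid's hinge axis (parallel to the box's y), at x = +80, y = 0, z = +64 mm in the box's frame.
- lid_handle (a point): Middle of the handle: round steel bar, 14 mm diameter, parallel to the hinge, 112 mm free between its two arms, 35 mm clear of the front edge of the lid (aluminium frame 156 x 256 x 18 mm, clear pane). 200 mm from the hinge along the lid, 9 mm above its underside plane. Closed: x -120, z +73 mm in the box's frame; upright: on top, 264 mm above the bench.
- slide_box: Closed blue box of glass microscope slides, 35 (x) x 84 (y) x 32 mm high, 0.2 kg, lying flat on the bench to the right of the dry box. Origin: centre of its underside; its y is its long axis, z up.
- amber_bottle: Bystander: amber bottle with black cap, 54 mm in diameter, 106 mm high, standing left of the dry box. Origin: centre of its underside.
- tape_roll: Bystander: roll of tape lying flat, 96 mm in diameter, 25 mm high. Origin: centre of its underside.
- marker: Bystander: white marker pen with black cap lying on the bench, 135 mm long (its y), 17 mm thick. Origin: centre of its underside.
Mind the look-alikes: they are no part of the job. Several things look just like the slide_box: the one meant starts nearest to the robot's base.

How it is judged (in metres and radians):
On the way:
1. the slide box lies flat on the floor of the tray, let go, while the lid still stands open (above 1.0 rad) (x of slide_box in the frame of dry_box between -0.06 and 0.06 m and y of slide_box in the frame of dry_box between -0.115 and 0.065 m and z of slide_box in the frame of dry_box between 0.002 and 0.02 m and angle between slide_box's own z axis and vertical below 0.15 rad and contact force between the fingers and slide_box below 0.05 N and linear speed of slide_box below 0.03 m/s and value of joint lid above 1 rad), for 0.2 s.
At the end, for the whole second after the job is handed in: The slide box lies at rest and released on the floor of the tray, right way up (within 0.15 rad), its origin within 60 mm of the tray's middle in x, between -115 and +65 mm in y and 2 to 20 mm up in the box's frame; the lid is fully closed (below 0.03 rad) and still (x of slide_box in the frame of dry_box between -0.06 and 0.06 m and y of slide_box in the frame of dry_box between -0.115 and 0.065 m and z of slide_box in the frame of dry_box between 0.002 and 0.02 m and angle between slide_box's own z axis and vertical below 0.15 rad and contact force between the fingers and slide_box below 0.05 N and linear speed of slide_box below 0.03 m/s and value of joint lid below 0.03 rad and velocity of joint lid between -0.05 and 0.05 rad/s); the robot touches nothing.
It fails at once if the lid slams: in the lower part of its travel (below 0.5 rad) it closes faster than 1.2 rad/s (value of joint lid below 0.5 rad and velocity of joint lid below -1.2 rad/s).
It fails at once if the box of glass slides is dropped or thrown (faster than 0.7 m/s while the fingers do not hold it) (linear speed of slide_box above 0.7 m/s and contact force between the fingers and slide_box below 0.05 N).
It fails at once if the amber bottle, the tape roll or the marker is shifted by more than 30 mm, or the bottle tipped over (distance of any of amber_bottle, tape_roll, marker from where it was at the start of the episode above 0.03 m or angle between amber_bottle's own z axis and vertical above 0.5 rad).
It also fails if it takes over 67 s, if anything falls off the work surface, if the arm or the gripper's body presses on something with over 40 N, if the wrist force passes 120 N, or if a joint passes its speed limit or range.

## Working session

There is one attempt and no reset: what is moved stays moved. The work goes in short steps, Python scripts to look and compute and a tool call to move; the robot and the scene stay as the last step left them, time stands still between calls to the robot, and variables do not carry over. Pictures are saved under pics/ and viewed, at most 10 in all, crops included, and the job is handed in when it is done.

Besides the shell and the picture viewer there is one more tool, called after "Call:" in YAML: its name, and indented under it one key for each argument. play_rows: Moves the arm, as the interface text tells. Scaled input: -1 to 1 covers 30 cm each way for a shift and 180 degrees each way for a turn. Its arguments: {"type":"object","properties":{"deltas":{"type":"array"},"newtons":{"type":"number"}},"required":["deltas"]}

```bash
mkdir -p pics; ls
cat > h.py <<'E'
import numpy as np, cv2
from bench import arm
def marks(cam,labels):
    C=arm.calibration(cam)
    for l in labels:
        for m in arm.mark_of(l,cam)[:5]:
            if cam=="wrist":
                s=arm.sense(); T=np.eye(4); T[:3,:3]=s["eef_rot"]; T[:3,3]=s["eef_pos"]; E=T@np.array(C["mount"])
            else: E=np.array(C["extrinsics"])
            p=np.array(m["xyz"]); u=np.array(C["K"])@p; u=u[:2]/u[2]
            print(cam,l,round(m["conf"],2),(E@np.r_[p,1])[:3].round(4),u.round())
E
python3 - <<'E'
from h import *
s=arm.sense();print({k:np.round(v,3).tolist() for k,v in s.items()}, arm.grasp_offset)
ims=[]
for c in ["scene","side"]:
    im=arm.snapshot(c);cv2.imwrite(f"pics/{c}0.png",im)
    marks(c,["dry_box","slide_box","lid_hinge","lid_handle","tray_floor","amber_bottle","tape_roll","marker"])
print(arm.sense()["t"])
E
```

```text
pics
{'t': 0.0, 'joint_pos': [65.139, 14.085, 89.324, 0.002, 76.703, -9.978], 'dq': [0.094, 0.061, 0.07, -0.006, -0.026, -0.038], 'tau': [0.0, -42.95, -32.613, -0.0, 0.005, 0.0], 'eef_pos': [0.167, 0.628, 0.23], 'eef_rot': [[-0.966, 0.257, -0.001], [0.257, 0.966, -0.002], [0.0, -0.002, -1.0]], 'wrist_force': [-0.167, -0.523, -0.106], 'wrist_torque': [0.006, 0.023, -0.016], 'gripper_force': 0.0, 'opening': 0.085} 0.0187
scene dry_box 0.66 [ 0.5891 -0.009   0.0075] [309. 186.]
scene slide_box 0.97 [ 0.5343 -0.3033  0.0046] [359. 245.]
scene slide_box 0.86 [ 0.676  -0.5332 -0.0009] [457. 268.]
scene slide_box 0.81 [ 0.5013 -0.4735  0.0029] [395. 287.]
scene slide_box 0.75 [ 0.5738 -0.59   -0.0028] [449. 301.]
scene lid_hinge 0.97 [0.6629 0.0029 0.0684] [324. 160.]
scene lid_handle 0.94 [0.7039 0.0164 0.2627] [332. 100.]
scene tray_floor 0.6 [ 0.5919 -0.0315  0.0109] [314. 188.]
scene amber_bottle 0.67 [0.4379 0.2348 0.0053] [228. 170.]
scene tape_roll 0.92 [ 0.6442 -0.369   0.0048] [404. 239.]
scene marker 0.58 [0.3547 0.1363 0.0006] [222. 196.]
side dry_box 0.7 [ 0.5875 -0.0078  0.0013] [311. 194.]
side slide_box 0.68 [ 0.5251 -0.3043  0.0015] [337. 250.]
side slide_box 0.65 [ 0.5693 -0.5911  0.0024] [399. 307.]
side slide_box 0.63 [ 0.4958 -0.4761  0.003 ] [357. 289.]
side slide_box 0.53 [ 0.6751 -0.5329  0.0044] [417. 280.]
side lid_hinge 0.59 [0.6647 0.001  0.0647] [329. 173.]
side lid_handle 0.96 [0.7024 0.0176 0.2567] [336. 124.]
side tray_floor 0.97 [ 0.5925 -0.0319  0.0095] [316. 196.]
side amber_bottle 0.52 [ 0.4378  0.2376 -0.0033] [249. 172.]
side tape_roll 0.68 [ 0.6398 -0.3731 -0.0029] [378. 252.]
side marker 0.66 [0.3599 0.1335 0.0004] [240. 191.]
side marker 0.36 [6.668e-01 5.000e-04 6.590e-02] [329. 173.]
0.9
```

Run:
```python
from h import *
im=cv2.imread("pics/scene0.png");cv2.imwrite("pics/crop0.png",cv2.resize(im[60:340,180:520],None,fx=2.3,fy=2.1,interpolation=cv2.INTER_CUBIC)[:, :800])
# yaws from masks: top-plane projection of the mask outlines
for c in ["scene","side"]:
    C=arm.calibration(c);K=np.array(C["K"]);E=np.array(C["extrinsics"])
    arm.snapshot(c)
    for l in ["slide_box","dry_box"]:
      for m in arm.cut_out(l,c)[:4]:
        v,u=np.nonzero(m["pixels"]); 
        d=E[:3,:3]@np.linalg.inv(K)@np.c_[u,v,np.ones(len(u))].T
        z=.03 if l=="slide_box" else .06
        P=(E[:3,3:]+d*(z-E[2,3])/d[2])[:2].T.astype(np.float32)
        print(c,l,round(m["conf"],2),len(u),u.mean().round(),v.mean().round(),np.round(cv2.minAreaRect(P)[0],3),np.round(cv2.minAreaRect(P)[1],3),round(cv2.minAreaRect(P)[2],1))
    print(c,E[:3,3])
```

```text
scene slide_box 0.84 482 360.0 242.0 [ 0.524 -0.314] [0.062 0.086] 32.8
scene slide_box 0.8 575 451.0 298.0 [ 0.561 -0.597] [0.093 0.051] 79.9
scene slide_box 0.73 455 395.0 283.0 [ 0.494 -0.479] [0.106 0.037] 24.7
scene slide_box 0.67 444 459.0 263.0 [ 0.668 -0.539] [0.104 0.042] 48.3
scene dry_box 0.76 7317 321.0 157.0 [0.734 0.094] [0.713 0.299] 37.6
scene [-0.19008458 -1.0254341   1.0075362 ]
side slide_box 0.88 411 400.0 305.0 [ 0.559 -0.6  ] [0.101 0.044] 76.3
side slide_box 0.82 350 357.0 285.0 [ 0.491 -0.482] [0.097 0.045] 22.5
side slide_box 0.72 370 338.0 247.0 [ 0.521 -0.317] [0.062 0.092] 36.7
side slide_box 0.69 349 416.0 277.0 [ 0.663 -0.54 ] [0.11  0.041] 46.4
side dry_box 0.93 4930 322.0 171.0 [0.7   0.088] [0.663 0.294] 43.2
side [-0.05339989 -1.25065597  1.1302701 ]
```

View pics/crop0.png

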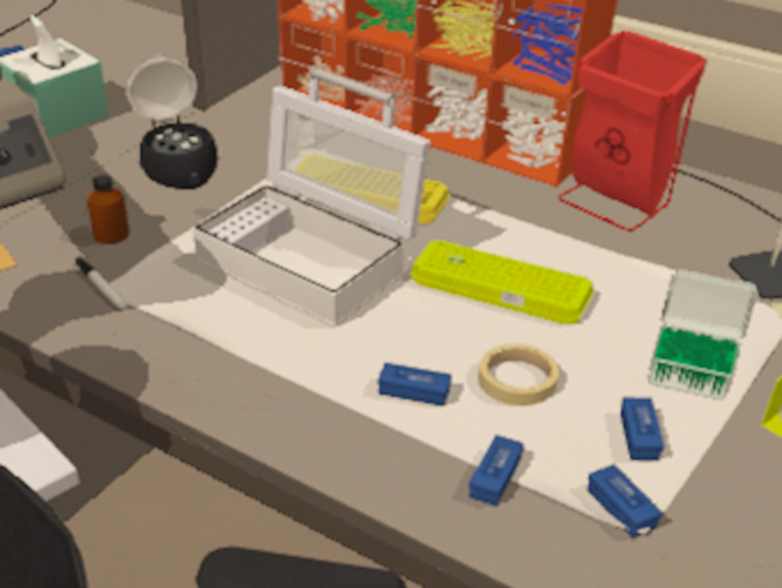

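The picture shows four blue look-alikes, at scene pixels A (360,242), B (395,283), C (459,263) and D (451,298). Their distances from the base are about 0.61, 0.69, 0.86 and 0.82 m, so A, just left of the tape roll, is the one meant. I'll move above it and check with the wrist camera.

Call:
play_rows:
  deltas:
    - [[-0.1, -0.145, -0.02], 0, 1]
    - [[-0.1, -0.145, -0.02], 0, 1]
    - [[-0.1, -0.145, -0.02], 0, 1]
    - [[-0.1, -0.145, -0.02], 0, 1]
    - [[-0.1, -0.145, -0.02], 0, 1]
    - [[-0.1, -0.145, -0.02], 0, 1]
    - [[-0.1, -0.145, -0.02], 0, 1]
    - [[-0.1, -0.145, -0.02], 0, 1]
    - [[-0.1, -0.145, -0.02], 0, 1]
    - [[-0.1, -0.145, -0.02], 0, 1]

```text
t: 2.45
eef_pos: [0.3454, 0.1292, 0.2918]
eef_rot: [[-0.967, 0.257, 0.002], [0.257, 0.967, 0.0], [-0.001, 0.001, -1.0]]
wrist_force: [1.7, -0.3, -0.1]
opening: 0.0855
gripper_force: 0.0
```

Call:
play_rows:
  deltas:
    - [[-0.1, -0.145, -0.01], 0, 1]
    - [[-0.1, -0.145, -0.01], 0, 1]
    - [[-0.1, -0.145, 0], 0, 1]
    - [[-0.1, -0.145, 0], 0, 1]
    - [[-0.1, -0.145, 0], 0, 1]
    - [[-0.1, -0.145, 0], 0, 1]
    - [[-0.1, -0.145, 0], 0, 1]
    - [[-0.1, -0.145, 0], 0, 1]
    - [[0, 0, 0], 0, 1]
    - [[0, 0, 0], 0, 1]

```text
t: 3.7
eef_pos: [0.4875, -0.2669, 0.2971]
eef_rot: [[-0.966, 0.257, -0.0], [0.257, 0.966, 0.001], [0.001, 0.0, -1.0]]
wrist_force: [0.9, 0.1, 0.1]
opening: 0.0853
gripper_force: 0.0
```

```bash
cat >> h.py <<'E'
def wT():
    s=arm.sense(); T=np.eye(4); T[:3,:3]=s["eef_rot"]; T[:3,3]=s["eef_pos"]
    return T@np.array(arm.calibration("wrist")["mount"])
def rects(label,z):
    K=np.array(arm.calibration("wrist")["K"]);E=wT()
    for m in arm.cut_out(label,"wrist")[:5]:
        v,u=np.nonzero(m["pixels"]); d=E[:3,:3]@np.linalg.inv(K)@np.c_[u,v,np.ones(len(u))].T
        P=(E[:3,3:]+d*(z-E[2,3])/d[2])[:2].T.astype(np.float32)
        b=cv2.boxPoints(cv2.minAreaRect(P)); a,c=b[1]-b[0],b[2]-b[1]
        L=a if np.hypot(*a)>np.hypot(*c) else c
        print(label,round(m["conf"],2),u.mean().round(),v.mean().round(),"c",b.mean(0).round(4),"sz",np.hypot(*a).round(3),np.hypot(*c).round(3),"long axis deg",round(np.degrees(np.arctan2(L[1],L[0]))%180,1))
E
python3 - <<'E'
from h import *
print(arm.sense()["eef_pos"], arm.sense()["eef_rot"].tolist() if hasattr(arm.sense()["eef_rot"],"tolist") else arm.sense()["eef_rot"])
im=arm.snapshot("wrist");cv2.imwrite("pics/w1.png",im)
print(wT().round(3))
marks("wrist",["slide_box","tape_roll"]); rects("slide_box",.03)
E
```

```text
[ 0.48753783 -0.26687195  0.29711346] [[-0.9664369165284111, 0.2569037785691241, -0.0003673254188377686], [0.25690353207065086, 0.9664368599843386, 0.0006089936254071258], [0.000511449587865634, 0.00049418672400517, -0.9999997470993685]]
[[ 0.255  0.915  0.311  0.407]
 [ 0.967 -0.242 -0.082 -0.245]
 [ 0.001  0.322 -0.947  0.439]
 [ 0.     0.     0.     1.   ]]
wrist slide_box 0.85 [ 0.5629 -0.5891  0.0026] [116. 262.]
wrist slide_box 0.64 [ 0.5002 -0.4717  0.0006] [174. 204.]
wrist slide_box 0.61 [ 0.529  -0.3082  0.0044] [292. 195.]
wrist tape_roll 0.94 [ 0.6414 -0.3695 -0.0021] [274. 273.]
slide_box 0.86 293.0 198.0 c [ 0.5265 -0.3057] sz 0.089 0.038 long axis deg 123.7
slide_box 0.84 110.0 271.0 c [ 0.5642 -0.5834] sz 0.049 0.101 long axis deg 77.6
slide_box 0.66 156.0 310.0 c [ 0.641  -0.5486] sz 0.055 0.015 long axis deg 129.8
slide_box 0.63 167.0 206.0 c [ 0.4948 -0.4658] sz 0.051 0.085 long axis deg 23.1
```

View pics/w1.png

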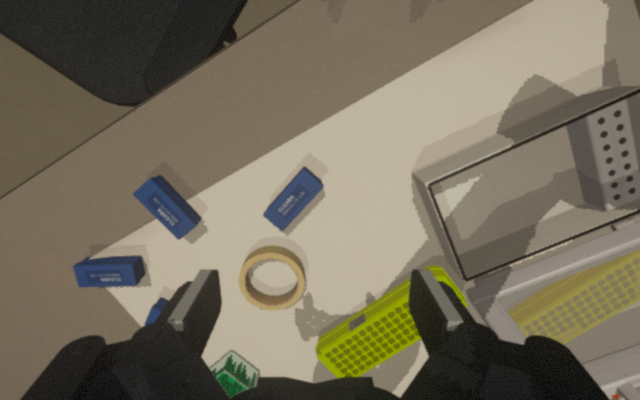

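The wrist view shows the chosen box A at (293,198), alone just above the tape roll, with its long axis at about 124° in the world. I'll turn the gripper, come down part way and measure again.

Call:
play_rows:
  deltas:
    - [[-0.041, -0.022, 0.12], 0, 1]
    - [[-0.041, -0.022, 0.12], 0, 1]
    - [[-0.041, -0.022, 0.12], 0, 1]
    - [[-0.041, -0.022, 0.12], 0, 1]
    - [[0, 0, 0], 0.046, 1]
    - [[0, 0, 0], 0.046, 1]
    - [[0, 0, 0], 0.046, 1]
    - [[0, 0, 0], 0.046, 1]
    - [[0, 0, 0], 0.046, 1]
    - [[0, 0, 0], 0, 1]

```text
t: 5.15
eef_pos: [0.5286, -0.3048, 0.1537]
eef_rot: [[-0.557, 0.83, 0.0], [0.83, 0.557, -0.0], [-0.001, 0.0, -1.0]]
wrist_force: [-0.2, 0.2, -0.6]
opening: 0.0854
gripper_force: 0.0
```

Run:
```python
from h import *
s=arm.sense();print(s["eef_pos"], s["eef_rot"],s["joint_pos"])
im=arm.snapshot("wrist");cv2.imwrite("pics/w2.png",im)
marks("wrist",["slide_box"]); rects("slide_box",.03)
```

```text
[ 0.52863175 -0.30475411  0.15374213] [[-5.57212421e-01  8.30369849e-01  4.82366158e-04]
 [ 8.30369780e-01  5.57212599e-01 -3.85951790e-04]
 [-5.89263229e-04  1.85485149e-04 -9.99999809e-01]] [-4.05977489e+01  1.33242757e+01  9.86303212e+01  1.28804093e-03
  6.80100278e+01 -7.44614771e+01]
wrist slide_box 0.66 [ 0.5278 -0.307   0.002 ] [313. 189.]
slide_box 0.96 199.0 309.0 c [ 0.4956 -0.4625] sz 0.054 0.085 long axis deg 23.0
slide_box 0.89 314.0 194.0 c [ 0.5276 -0.3057] sz 0.086 0.035 long axis deg 123.7
slide_box 0.61 228.0 387.0 c [ 0.5662 -0.5261] sz 0.027 0.01 long axis deg 158.1
```

View pics/w2.png

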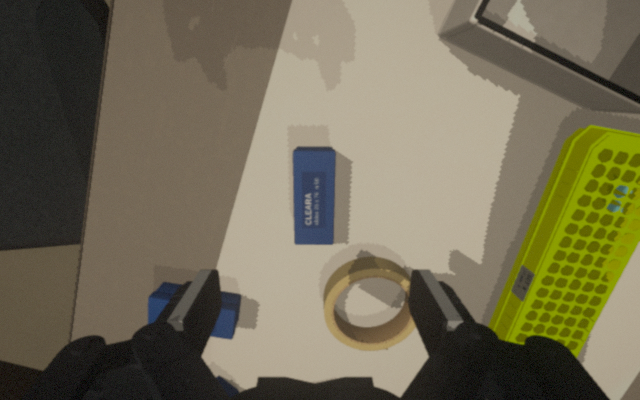

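The box is centred in line with the fingers at (314,194), with its long axis along the image columns. Now I'll descend and grip.

Call:
play_rows:
  deltas:
    - [[0, -0.005, 0.1], 0, 1]
    - [[0, 0, 0.1], 0, 1]
    - [[0, 0, 0.1], 0, 1]
    - [[0, 0, 0.1], 0, 1]
    - [[0, 0, 0.06], 0, 1]
    - [[0, 0, 0.04], 0, 1]
    - [[0, 0, 0], 0, -0.4]
    - [[0, 0, 0], 0, -0.4]
    - [[0, 0, 0], 0, -0.4]
    - [[0, 0, 0], 0, -0.4]
  newtons: 40

```text
t: 6.55
eef_pos: [0.5281, -0.3069, 0.0047]
eef_rot: [[-0.555, 0.832, 0.002], [0.832, 0.555, -0.002], [-0.002, 0.001, -1.0]]
wrist_force: [-0.1, 0.4, 3.8]
opening: 0.0339
gripper_force: 42.4
```

Call:
play_rows:
  deltas:
    - [[0, 0, 0], 0, -0.4]
    - [[0, 0, -0.04], 0, -0.4]
    - [[0, 0, -0.08], 0, -0.4]
    - [[0, 0, -0.12], 0, -0.4]
    - [[0, 0, -0.12], 0, -0.4]
    - [[0, 0, -0.12], 0, -0.4]
    - [[0, 0, -0.12], 0, -0.4]
    - [[0, 0, 0], 0, -0.4]
    - [[0, 0, 0], -0.05, -0.4]
    - [[0, 0, 0], -0.05, -0.4]

```text
t: 7.8
eef_pos: [0.5261, -0.3052, 0.1809]
eef_rot: [[-0.788, 0.616, -0.003], [0.616, 0.788, 0.003], [0.004, 0.0, -1.0]]
wrist_force: [-0.1, -0.4, -1.6]
opening: 0.0343
gripper_force: 41.7
```

Run:
```python
from h import *
s=arm.sense();print(s["eef_pos"], s["eef_rot"],s["joint_pos"])
for c in ["wrist","scene","side"]:
    im=arm.snapshot(c);cv2.imwrite(f"pics/{c}3.png",im)
    marks(c,["dry_box","tray_floor","lid_hinge","lid_handle","slide_box"])
```

```text
[ 0.52605575 -0.30523249  0.18085352] [[-7.88108624e-01  6.15528630e-01 -3.05017545e-03]
 [ 6.15523032e-01  7.88114501e-01  2.63253334e-03]
 [ 4.02428714e-03  1.97268985e-04 -9.99991883e-01]] [-4.07927041e+01  1.14668517e+01  9.77656390e+01  1.69853411e-05
  7.09983614e+01 -9.28023900e+01]
wrist dry_box 0.82 [ 0.5896 -0.0087 -0.0008] [624.  33.]
wrist tray_floor 0.81 [ 0.5949 -0.0326  0.0092] [610.  54.]
wrist slide_box 0.72 [ 0.5024 -0.4732  0.0024] [179. 257.]
wrist slide_box 0.63 [ 0.5291 -0.3053  0.1771] [318. 271.]
scene dry_box 0.95 [ 0.5916 -0.0086  0.0045] [310. 187.]
scene tray_floor 0.91 [ 0.5942 -0.0313  0.0103] [315. 188.]
scene lid_hinge 0.84 [0.6662 0.0035 0.0641] [325. 161.]
scene slide_box 0.94 [ 0.5729 -0.5917 -0.0024] [449. 302.]
scene slide_box 0.65 [ 0.6759 -0.5335  0.0032] [458. 268.]
scene slide_box 0.63 [ 0.4996 -0.4741  0.0028] [395. 287.]
side dry_box 0.68 [ 0.587  -0.0075 -0.0012] [311. 195.]
side tray_floor 0.65 [ 0.5916 -0.03    0.0077] [315. 196.]
side lid_hinge 0.98 [0.6658 0.0039 0.0648] [328. 173.]
side lid_hinge 0.39 [ 0.5263 -0.3056  0.1804] [339. 208.]
side lid_handle 0.45 [ 0.5947 -0.0319  0.0084] [316. 196.]
side slide_box 0.83 [ 0.5702 -0.591   0.0021] [400. 307.]
side slide_box 0.77 [ 0.675  -0.5341  0.0035] [417. 280.]
side slide_box 0.68 [0.3627 0.1314 0.0012] [241. 191.]
side slide_box 0.6 [ 0.4965 -0.475   0.0031] [357. 289.]
side slide_box 0.53 [ 0.5268 -0.304   0.1803] [339. 208.]
```

View pics/wrist3.png

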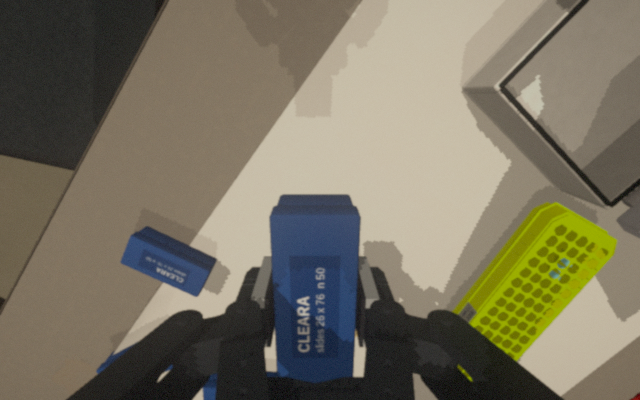

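The wrist picture shows the box held level between the pads, with its label up, at about (315,290). I'll carry it over the tray.

Call:
play_rows:
  deltas:
    - [[0, 0, 0], -0.052, -0.4]
    - [[0, 0, 0], -0.052, -0.4]
    - [[0, 0, 0], -0.052, -0.4]
    - [[0, 0, 0], -0.052, -0.4]
    - [[0, 0, 0], -0.052, -0.4]
    - [[-0.05, 0.124, 0], 0, -0.4]
    - [[-0.05, 0.124, 0], 0, -0.4]
    - [[-0.05, 0.124, 0], 0, -0.4]
    - [[-0.05, 0.124, 0], 0, -0.4]
    - [[-0.05, 0.124, 0], 0, -0.4]

```text
t: 9.95
eef_pos: [0.5741, -0.1099, 0.1834]
eef_rot: [[-0.989, -0.148, 0.0], [-0.148, 0.989, -0.0], [-0.0, -0.0, -1.0]]
wrist_force: [-0.2, 0.1, -2.4]
opening: 0.0343
gripper_force: 41.7
```

Call:
play_rows:
  deltas:
    - [[-0.05, 0.124, 0], 0, -0.4]
    - [[-0.05, 0.124, 0], 0, -0.4]
    - [[0, 0, 0], 0, -0.4]
    - [[0, 0, 0], 0, -0.4]
    - [[0, 0, 0.05], 0, -0.4]
    - [[0, 0, 0.05], 0, -0.4]
    - [[0, 0, 0.05], 0, -0.4]
    - [[0, 0, 0], 0, -0.4]
    - [[0, 0, 0], 0, -0.4]
    - [[0, 0, 0], 0, -0.4]

```text
t: 11.2
eef_pos: [0.5931, -0.0333, 0.1391]
eef_rot: [[-0.989, -0.148, 0.002], [-0.148, 0.989, -0.0], [-0.001, -0.001, -1.0]]
wrist_force: [0.4, 0.5, -1.0]
opening: 0.0345
gripper_force: 41.6
```

Run:
```python
from h import *
s=arm.sense();print(s["eef_pos"], s["eef_rot"],s["joint_pos"])
for c in ["wrist","scene"]:
    im=arm.snapshot(c);cv2.imwrite(f"pics/{c}4.png",im)
    marks(c,["dry_box","tray_floor","lid_hinge","lid_handle","slide_box"])
```

```text
[ 0.59310451 -0.03329399  0.13911806] [[-9.88973569e-01 -1.48084443e-01  1.50926637e-03]
 [-1.48085202e-01  9.88974525e-01 -4.03215481e-04]
 [-1.43291605e-03 -6.22269468e-04 -9.99998780e-01]] [-1.41389038e+01  1.22837862e+01  1.01546900e+02 -1.39942950e-03
  6.60798154e+01 -1.12654298e+02]
wrist dry_box 0.8 [ 0.5882 -0.0053 -0.0021] [346. 190.]
wrist tray_floor 0.78 [ 0.5928 -0.0339  0.0088] [313. 195.]
wrist lid_hinge 0.55 [ 0.5936 -0.034   0.0085] [313. 195.]
wrist slide_box 0.65 [ 0.5932 -0.0345  0.1377] [310. 273.]
scene dry_box 0.66 [ 0.5892 -0.0088  0.0027] [309. 187.]
scene tray_floor 0.9 [ 0.5968 -0.0314  0.0125] [315. 187.]
scene lid_hinge 0.73 [0.6689 0.0053 0.0698] [325. 159.]
scene lid_hinge 0.63 [0.704  0.017  0.2614] [331. 100.]
scene lid_handle 0.71 [0.7042 0.0146 0.2615] [332. 101.]
scene slide_box 0.92 [ 0.6751 -0.5325  0.0017] [457. 268.]
scene slide_box 0.8 [ 0.501  -0.4731  0.0033] [395. 287.]
scene slide_box 0.79 [ 0.5731 -0.5903 -0.0018] [449. 301.]
```

View pics/wrist4.png

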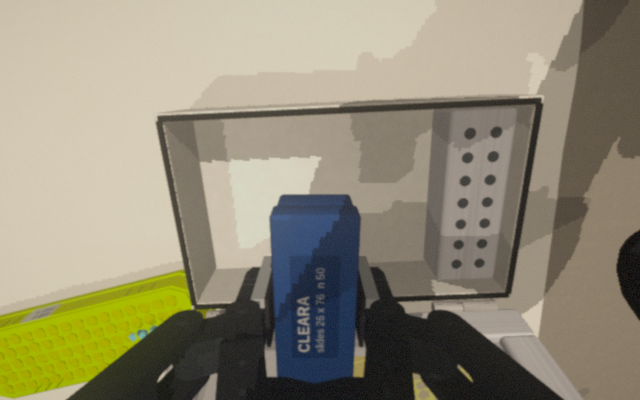

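The wrist view shows the box above the free floor, with tray corners at (160,118), (540,98), (515,295) and (195,305), well clear of the cassette on the right. I'll lower it gently.

Call:
play_rows:
  deltas:
    - [[0.01, 0, 0.08], 0, -0.4]
    - [[0, 0, 0.08], 0, -0.4]
    - [[0, 0, 0.08], 0, -0.4]
    - [[0, 0, 0.06], 0, -0.4]
    - [[0, 0, 0.04], 0, -0.4]
    - [[0, 0, 0.03], 0, -0.4]
    - [[0, 0, 0.015], 0, -0.4]
    - [[0, 0, 0.01], 0, -0.4]
    - [[0, 0, 0], 0, -0.4]
    - [[0, 0, 0], 0, -0.4]

```text
t: 13.05
eef_pos: [0.5899, -0.0337, 0.0202]
eef_rot: [[-0.989, -0.148, 0.001], [-0.148, 0.989, -0.0], [-0.001, -0.0, -1.0]]
wrist_force: [0.1, -0.6, -1.9]
opening: 0.0342
gripper_force: 41.7
```

Call:
play_rows:
  deltas:
    - [[0, 0, 0.008], 0, -0.4]
    - [[0, 0, 0.006], 0, -0.4]
    - [[0, 0, 0.004], 0, -0.4]
    - [[0, 0, 0.003], 0, -0.4]
    - [[0, 0, 0.003], 0, -0.4]
    - [[0, 0, 0], 0, -0.4]
    - [[0, 0, 0], 0, -0.4]
    - [[0, 0, 0], 0, -0.4]
    - [[0, 0, 0], 0, -0.4]
    - [[0, 0, 0], 0, -0.4]

```text
t: 14.3
eef_pos: [0.5897, -0.0337, 0.0127]
eef_rot: [[-0.989, -0.148, 0.0], [-0.148, 0.989, -0.0], [-0.0, -0.0, -1.0]]
wrist_force: [1.2, -0.4, -1.3]
opening: 0.0344
gripper_force: 41.8
```

Call:
play_rows:
  deltas:
    - [[0, 0, 0.003], 0, -0.4]
    - [[0, 0, 0.002], 0, -0.4]
    - [[0, 0, 0], 0, -0.4]
    - [[0, 0, 0], 0, 0.1]
    - [[0, 0, 0], 0, 0.3]
    - [[0, 0, 0], 0, 0.3]
    - [[0, 0, 0], 0, 0.3]
    - [[0, 0, 0], 0, 0.3]
    - [[0, 0, -0.02], 0, 0.3]
    - [[0, 0, -0.05], 0, 0.3]

```text
t: 15.55
eef_pos: [0.589, -0.0335, 0.0322]
eef_rot: [[-0.989, -0.148, -0.001], [-0.148, 0.989, 0.0], [0.001, 0.001, -1.0]]
wrist_force: [-0.4, 0.1, 0.1]
opening: 0.0553
gripper_force: 0.0
```

Call:
play_rows:
  deltas:
    - [[0, 0, -0.1], 0, 0.3]
    - [[0, 0, -0.1], 0, 0.3]
    - [[0, 0, -0.1], 0, 0.3]
    - [[0, 0, -0.1], 0, 0.3]
    - [[0.05, 0, -0.1], 0, 0.3]
    - [[0.1, 0, -0.1], 0, 0.3]
    - [[0.1, 0, -0.12], 0, 0.3]
    - [[0.1, 0, -0.12], 0, 0.3]
    - [[0.05, 0, -0.05], 0, 0.3]
    - [[0, 0, 0], 0, 0.3]

```text
t: 16.8
eef_pos: [0.4711, -0.0516, 0.3017]
eef_rot: [[-0.989, -0.147, 0.005], [-0.147, 0.989, -0.002], [-0.005, -0.003, -1.0]]
wrist_force: [-0.0, 0.5, -0.1]
opening: 0.0553
gripper_force: 0.0
```

```bash
cat >> h.py <<'E'
def line(cam,label):
    K=np.array(arm.calibration(cam)["K"]); E=wT() if cam=="wrist" else np.array(arm.calibration(cam)["extrinsics"])
    return K,E
E
python3 - <<'E'
from h import *
s=arm.sense();print(s["t"],s["eef_pos"], s["joint_pos"])
for c in ["wrist","scene","side"]:
    im=arm.snapshot(c);cv2.imwrite(f"pics/{c}5.png",im)
    marks(c,["dry_box","tray_floor","lid_hinge","lid_handle","slide_box"])
E
```

```text
16.8 [ 0.47111903 -0.05161852  0.30173375] [-1.99990786e+01 -1.37480416e+01  1.09753133e+02  4.36540097e-03
  8.36845521e+01 -1.18481055e+02]
wrist dry_box 0.82 [ 0.5868 -0.0049 -0.0036] [333. 239.]
wrist tray_floor 0.92 [ 0.589  -0.0309  0.0071] [316. 242.]
wrist lid_hinge 0.63 [ 0.5896 -0.0305  0.006 ] [316. 242.]
wrist lid_hinge 0.62 [0.6643 0.0065 0.0551] [334. 310.]
wrist lid_handle 0.26 [ 0.4358  0.239  -0.0033] [529. 164.]
wrist slide_box 0.96 [ 0.5883 -0.0308  0.0049] [316. 241.]
scene dry_box 0.72 [ 0.5915 -0.0072  0.0054] [309. 186.]
scene tray_floor 0.74 [ 0.5937 -0.0314  0.0112] [315. 188.]
scene lid_hinge 0.81 [0.6666 0.0054 0.0653] [325. 160.]
scene lid_handle 0.68 [0.704  0.0146 0.2622] [332. 101.]
scene slide_box 0.74 [ 0.675  -0.5342  0.002 ] [458. 268.]
scene slide_box 0.66 [ 0.5726 -0.5924 -0.0039] [449. 302.]
scene slide_box 0.63 [ 0.6429 -0.3683  0.0034] [403. 240.]
scene slide_box 0.62 [ 0.5945 -0.0295  0.0097] [314. 188.]
scene slide_box 0.56 [ 0.5006 -0.4703  0.0032] [394. 286.]
side dry_box 0.74 [ 0.5858 -0.0061 -0.0016] [311. 195.]
side tray_floor 0.98 [ 0.5914 -0.0315  0.011 ] [315. 195.]
side lid_hinge 0.66 [0.6671 0.0032 0.0657] [329. 173.]
side lid_handle 0.69 [0.7038 0.0173 0.2599] [337. 123.]
side slide_box 0.94 [ 5.697e-01 -5.888e-01  2.000e-04] [399. 307.]
side slide_box 0.76 [ 0.676  -0.5333  0.0034] [417. 280.]
side slide_box 0.67 [ 0.5927 -0.0303  0.0123] [315. 195.]
side slide_box 0.59 [ 0.4968 -0.4749  0.0045] [357. 288.]
```

View pics/wrist5.png

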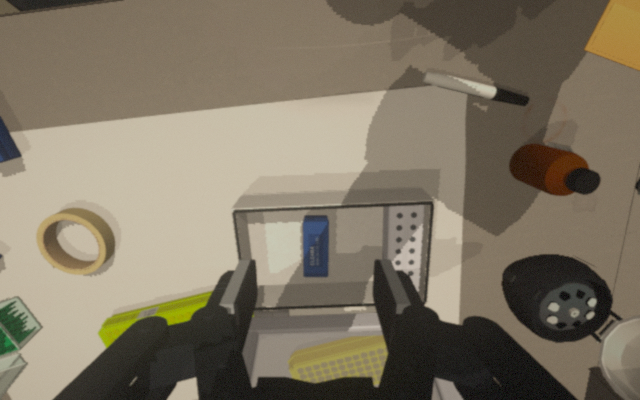

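The picture shows the blue box upright on the tray floor at (316,245), clear of the cassette, with the lid still open. Next I'll turn the gripper to straddle the handle, after checking how far back the shelf is.

Call:
play_rows:
  deltas:
    - [[0, 0, -0.02], 0.055, 0.3]
    - [[0, 0, -0.02], 0.055, 0.3]
    - [[0, 0, -0.02], 0.055, 0.3]
    - [[0, 0, -0.02], 0.055, 0.3]
    - [[0, 0, -0.02], 0.055, 0.3]
    - [[0, 0, -0.02], 0.055, 0.3]
    - [[0, 0, -0.02], 0.055, 0.3]
    - [[0, 0, -0.02], 0.055, 0.3]
    - [[0, 0, -0.02], 0.055, 0.3]
    - [[0, 0, 0], 0, 0.3]

```text
t: 18.95
eef_pos: [0.4711, -0.0515, 0.3536]
eef_rot: [[-0.166, 0.986, 0.001], [0.986, 0.166, -0.0], [-0.001, 0.001, -1.0]]
wrist_force: [0.2, -1.2, -0.9]
opening: 0.0557
gripper_force: 0.0
```

Run:
```python
from h import *
C=arm.calibration("scene");K=np.array(C["K"]);E=np.array(C["extrinsics"])
for u in [(436,146),(305,118),(180+283/2.3,60+90/2.1)]:
  d=E[:3,:3]@np.linalg.inv(K)@np.array([*u,1.]); print(u,(E[:3,3]-d*E[2,3]/d[2]).round(3))
im=arm.snapshot("wrist");marks("wrist",["lid_handle","lid_hinge","dry_box"])
s=arm.sense();R=np.array(s["eef_rot"]);print(s["eef_pos"],R,s["joint_pos"])
ms=arm.cut_out("lid_handle","scene")
for a in ["scene","side"]:
  arm.snapshot(a);marks(a,["lid_handle"])
print(R.T@(np.array([.704,.016,.36])-s["eef_pos"]))
```

```text
(436, 146) [ 1.083 -0.111  0.   ]
(305, 118) [0.85  0.343 0.   ]
(303.04347826086956, 102.85714285714286) [0.917 0.442 0.   ]
wrist lid_hinge 0.61 [0.6624 0.0039 0.058 ] [467. 141.]
wrist dry_box 0.85 [ 0.5872 -0.0094 -0.0022] [398. 136.]
[ 0.47073724 -0.05130378  0.35272412] [[-1.65245888e-01  9.86252254e-01 -5.36806909e-04]
 [ 9.86252358e-01  1.65246015e-01  2.00240968e-04]
 [ 2.86193309e-04 -4.96338083e-04 -9.99999836e-01]] [-1.99762537e+01 -1.49043765e+01  1.05514426e+02  2.75241776e-04
  8.94227764e+01 -2.94877799e+01]
scene lid_handle 0.62 [0.706  0.0146 0.2642] [333. 100.]
side lid_handle 0.86 [0.7072 0.0189 0.2613] [337. 122.]
[ 0.02783488  0.24117399 -0.00738762]
```

Call:
play_rows:
  deltas:
    - [[0.016, 0.135, 0], 0, 0.3]
    - [[0.016, 0.135, 0], 0, 0.3]
    - [[0.016, 0.135, 0], 0, 0.3]
    - [[0.016, 0.135, 0], 0, 0.3]
    - [[0.016, 0.135, 0], 0, 0.3]
    - [[0.016, 0.135, 0], 0, 0.3]
    - [[0, 0, 0.06], 0, 0.3]
    - [[0, 0, 0.05], 0, 0.3]
    - [[0, 0, 0], 0, 0.3]
    - [[0, 0, 0], 0, 0.3]

```text
t: 20.65
eef_pos: [0.7054, 0.0165, 0.3209]
eef_rot: [[-0.163, 0.987, 0.001], [0.987, 0.163, -0.0], [-0.0, 0.001, -1.0]]
wrist_force: [0.3, -0.4, 0.8]
opening: 0.0557
gripper_force: 0.0
```

Run:
```python
from h import *
s=arm.sense();print(s["eef_pos"],s["joint_pos"])
im=arm.snapshot("wrist");cv2.imwrite("pics/wrist6.png",im);marks("wrist",["lid_handle","lid_hinge"])
```

```text
[0.70544515 0.01650998 0.32090628] [-7.84010664e+00  1.83269972e+01  7.47767912e+01 -3.43918134e-03
  8.68475472e+01 -1.72322449e+01]
wrist lid_handle 0.73 [0.7048 0.016  0.2613] [314. 227.]
wrist lid_handle 0.3 [0.6669 0.0087 0.0585] [283. 164.]
wrist lid_hinge 0.72 [ 0.3554  0.1374 -0.0013] [51. 12.]
wrist lid_hinge 0.37 [ 0.6436 -0.3719 -0.0009] [244. 364.]
```

View pics/wrist6.png

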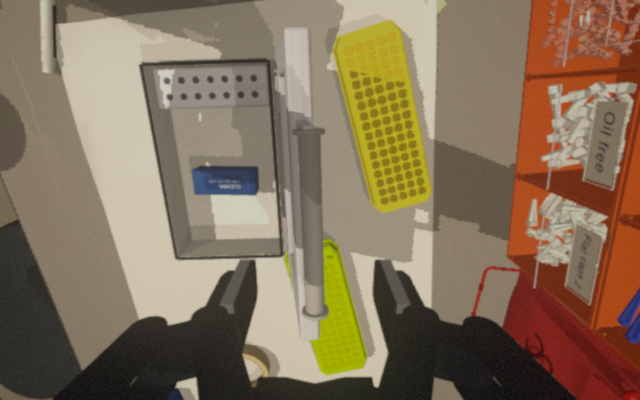

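The handle bar lies midway between the fingers, from (308,130) to (317,315), and parallel to the pads. I'll descend and grip it.

Call:
play_rows:
  deltas:
    - [[0, 0, 0.08], 0, 0.3]
    - [[0, 0, 0.08], 0, 0.3]
    - [[0, 0, 0.06], 0, 0.3]
    - [[0, 0, 0.04], 0, 0.3]
    - [[0, 0, 0], 0, 0.3]
    - [[0, 0, 0], 0, -0.4]
    - [[0, 0, 0], 0, -0.6]
    - [[0, 0, 0], 0, -0.9]
    - [[0, 0, 0], 0, -0.9]
    - [[0, 0, 0], 0, -0.9]
  newtons: 35

```text
t: 22.05
eef_pos: [0.7064, 0.0168, 0.2432]
eef_rot: [[-0.164, 0.986, 0.002], [0.986, 0.164, -0.0], [-0.001, 0.002, -1.0]]
wrist_force: [-0.6, -0.3, 4.2]
opening: 0.0126
gripper_force: 34.3
```

Run:
```python
from h import *
s=arm.sense();p=np.array(s["eef_pos"]);R=np.array(s["eef_rot"]);print(s["t"],p,s["opening"],s["gripper_force"],s["wrist_force"])
yaw=np.arctan2(R[1,1],R[0,1]);print("yaw",np.degrees(yaw))
r=np.hypot(.2,.009);f=np.arctan2(9,200)
bz=p[2]+.0187
hz=.064
a0=np.pi-np.arcsin((bz-hz)/r);print("theta from z",a0-f)
a0=np.radians(98.9)+f
th=np.r_[np.linspace(a0,f,28)]
ax=-r*np.cos(th);az=r*np.sin(th)
print("dy,dz normalised per row"); print(np.c_[np.degrees(th[1:]-f),np.diff(ax)/.3,-np.diff(az)/.3].round(4))
```

```text
22.05 [0.70643429 0.01679168 0.24317209] 0.01259313709413231 34.293540716171265 [-0.58457793 -0.28192148  4.18842129]
yaw 9.434452947381654
theta from z 1.6785513073650955
dy,dz normalised per row
[[ 9.52370e+01 -4.21000e-02 -7.10000e-03]
 [ 9.15741e+01 -4.24000e-02 -4.40000e-03]
 [ 8.79111e+01 -4.26000e-02 -1.70000e-03]
 [ 8.42481e+01 -4.26000e-02  1.00000e-03]
 [ 8.05852e+01 -4.25000e-02  3.70000e-03]
 [ 7.69222e+01 -4.22000e-02  6.40000e-03]
 [ 7.32593e+01 -4.17000e-02  9.10000e-03]
 [ 6.95963e+01 -4.10000e-02  1.18000e-02]
 [ 6.59333e+01 -4.02000e-02  1.44000e-02]
 [ 6.22704e+01 -3.92000e-02  1.69000e-02]
 [ 5.86074e+01 -3.80000e-02  1.94000e-02]
 [ 5.49444e+01 -3.67000e-02  2.17000e-02]
 [ 5.12815e+01 -3.52000e-02  2.40000e-02]
 [ 4.76185e+01 -3.36000e-02  2.62000e-02]
 [ 4.39556e+01 -3.19000e-02  2.83000e-02]
 [ 4.02926e+01 -3.00000e-02  3.03000e-02]
 [ 3.66296e+01 -2.80000e-02  3.22000e-02]
 [ 3.29667e+01 -2.59000e-02  3.39000e-02]
 [ 2.93037e+01 -2.37000e-02  3.55000e-02]
 [ 2.56407e+01 -2.14000e-02  3.69000e-02]
 [ 2.19778e+01 -1.90000e-02  3.82000e-02]
 [ 1.83148e+01 -1.65000e-02  3.93000e-02]
 [ 1.46519e+01 -1.39000e-02  4.03000e-02]
 [ 1.09889e+01 -1.13000e-02  4.11000e-02]
 [ 7.32590e+00 -8.70000e-03  4.18000e-02]
 [ 3.66300e+00 -6.00000e-03  4.22000e-02]
 [ 0.00000e+00 -3.30000e-03  4.25000e-02]]
```

Call:
play_rows:
  deltas:
    - [[0, -0.042, -0.007], 0, -0.9]
    - [[0, -0.042, -0.004], 0, -0.9]
    - [[0, -0.043, -0.002], 0, -0.9]
    - [[0, -0.043, 0.001], 0, -0.9]
    - [[0, -0.042, 0.004], 0, -0.9]
    - [[0, -0.042, 0.006], 0, -0.9]
    - [[0, -0.042, 0.009], 0, -0.9]
    - [[0, -0.041, 0.012], 0, -0.9]
    - [[0, -0.04, 0.014], 0, -0.9]
    - [[0, -0.039, 0.017], 0, -0.9]

```text
t: 23.3
eef_pos: [0.5822, -0.0065, 0.2274]
eef_rot: [[-0.163, 0.987, 0.001], [0.987, 0.163, -0.006], [-0.006, 0.0, -1.0]]
wrist_force: [4.2, -11.3, 0.8]
opening: 0.0124
gripper_force: 36.5
```

Run:
```python
from h import *
s=arm.sense();print(s["t"],s["eef_pos"],s["opening"],s["gripper_force"],s["wrist_force"])
for a in ["scene","side"]:
  im=arm.snapshot(a);cv2.imwrite(f"pics/{a}7.png",im);marks(a,["lid_handle","lid_hinge"])
```

```text
23.3 [ 0.58219623 -0.00648364  0.22739362] 0.01241875608422189 36.5080851316452 [  4.16106645 -11.3404031    0.82758784]
scene lid_handle 0.58 [ 0.5818 -0.0059  0.2488] [304. 121.]
scene lid_hinge 0.89 [0.6708 0.0037 0.0664] [326. 160.]
side lid_handle 0.79 [ 0.5839 -0.0078  0.244 ] [310. 139.]
side lid_handle 0.64 [ 0.5869 -0.0301  0.0085] [314. 196.]
side lid_hinge 0.93 [0.6646 0.002  0.0661] [328. 173.]
```

View pics/scene7.png

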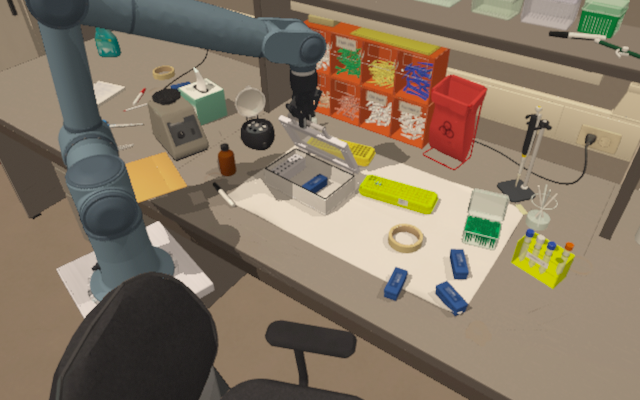

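The lid follows, now at about 63°, with the arm clear of the bystanders. A sideways pull of 11 N suggests the box yaw is about 1 to 2° more than I assumed, so I'll correct for that and continue.

Call:
play_rows:
  deltas:
    - [[-0.003, -0.038, 0.019], -0.006, -0.9]
    - [[-0.003, -0.037, 0.022], 0, -0.9]
    - [[-0.003, -0.035, 0.024], 0, -0.9]
    - [[-0.003, -0.034, 0.026], 0, -0.9]
    - [[-0.001, -0.032, 0.028], 0, -0.9]
    - [[-0.001, -0.03, 0.03], 0, -0.9]
    - [[-0.001, -0.028, 0.032], 0, -0.9]
    - [[0, 0, 0], 0, -0.9]
    - [[0, 0, 0], 0, -0.9]
    - [[0, 0, 0], 0, -0.9]

```text
t: 24.85
eef_pos: [0.5136, -0.0198, 0.1721]
eef_rot: [[-0.182, 0.983, -0.003], [0.983, 0.182, 0.002], [0.002, -0.003, -1.0]]
wrist_force: [-2.1, 5.3, -3.0]
opening: 0.0128
gripper_force: 35.3
```

Call:
play_rows:
  deltas:
    - [[0.001, -0.013, 0.017], 0, -0.9]
    - [[0.001, -0.013, 0.017], 0, -0.9]
    - [[0, -0.012, 0.018], 0, -0.9]
    - [[0, -0.012, 0.018], 0, -0.9]
    - [[0, -0.011, 0.0185], 0, -0.9]
    - [[0, -0.0105, 0.0185], 0, -0.9]
    - [[0, -0.0095, 0.019], 0, -0.9]
    - [[0, -0.0095, 0.019], 0, -0.9]
    - [[0, -0.008, 0.0195], 0, -0.9]
    - [[0, -0.008, 0.02], 0, -0.9]

```text
t: 26.1
eef_pos: [0.4829, -0.0262, 0.1171]
eef_rot: [[-0.182, 0.983, 0.0], [0.983, 0.182, -0.001], [-0.001, 0.0, -1.0]]
wrist_force: [0.4, 0.8, -0.1]
opening: 0.0127
gripper_force: 36.1
```

Call:
play_rows:
  deltas:
    - [[0, -0.007, 0.02], 0, -0.9]
    - [[0, -0.007, 0.02], 0, -0.9]
    - [[0, -0.006, 0.0205], 0, -0.9]
    - [[0, -0.0055, 0.0205], 0, -0.9]
    - [[0, -0.0045, 0.021], 0, -0.9]
    - [[0, -0.004, 0.021], 0, -0.9]
    - [[0, -0.003, 0.021], 0, -0.9]
    - [[0, -0.003, 0.021], 0, -0.9]
    - [[0, 0, 0], 0, -0.9]
    - [[0, 0, 0], 0, -0.9]

```text
t: 27.35
eef_pos: [0.4711, -0.0283, 0.0674]
eef_rot: [[-0.182, 0.983, 0.0], [0.983, 0.182, -0.001], [-0.001, -0.0, -1.0]]
wrist_force: [1.4, -4.9, -3.6]
opening: 0.0129
gripper_force: 36.4
```

Call:
play_rows:
  deltas:
    - [[0, -0.001, 0.01], 0, -0.9]
    - [[0, -0.001, 0.01], 0, -0.9]
    - [[0, -0.001, 0.01], 0, -0.9]
    - [[0, 0, 0.008], 0, -0.9]
    - [[0, 0, 0.004], 0, -0.9]
    - [[0, 0, 0.003], 0, -0.9]
    - [[0, 0, 0.002], 0, -0.9]
    - [[0, 0, 0], 0, -0.9]
    - [[0, 0, 0], 0, -0.9]
    - [[0, 0, 0], 0, -0.9]

```text
t: 28.6
eef_pos: [0.4701, -0.0285, 0.0535]
eef_rot: [[-0.182, 0.983, -0.001], [0.983, 0.182, -0.001], [-0.0, -0.001, -1.0]]
wrist_force: [0.4, -5.9, -1.7]
opening: 0.0128
gripper_force: 37.0
```

Call:
play_rows:
  deltas:
    - [[0, 0, 0.003], 0, -0.9]
    - [[0, 0, 0.003], 0, -0.9]
    - [[0, 0, 0.003], 0, -0.9]
    - [[0, 0, 0.003], 0, -0.9]
    - [[0, 0, 0], 0, -0.9]
    - [[0, 0, 0], 0, -0.9]
    - [[0, 0, 0], 0, -0.9]
    - [[0, 0, 0], 0, -0.9]
    - [[0, 0, 0], 0, -0.9]
    - [[0, 0, 0], 0, -0.9]

```text
t: 29.85
eef_pos: [0.4701, -0.0285, 0.0526]
eef_rot: [[-0.183, 0.983, -0.003], [0.983, 0.183, -0.001], [0.0, -0.004, -1.0]]
wrist_force: [-12.8, -3.1, 24.5]
opening: 0.0129
gripper_force: 39.7
```

The tool commanded 3.6 mm down but moved only 0.9 mm, with 24 N of reaction, so the lid is seated. I'll let go and rise.

Call:
play_rows:
  deltas:
    - [[0, 0, -0.005], 0, -0.9]
    - [[0, 0, 0], 0, -0.5]
    - [[0, 0, 0], 0, -0.3]
    - [[0, 0, 0], 0, -0.3]
    - [[0, 0, 0], 0, -0.3]
    - [[0, 0, 0], 0, -0.3]
    - [[0, 0, -0.02], 0, -0.3]
    - [[0, 0, -0.05], 0, -0.3]
    - [[0, 0, -0.1], 0, -0.3]
    - [[0, 0, -0.1], 0, -0.3]

```text
t: 31.1
eef_pos: [0.4705, -0.0282, 0.1347]
eef_rot: [[-0.182, 0.983, 0.001], [0.983, 0.182, -0.0], [-0.0, 0.001, -1.0]]
wrist_force: [0.5, 0.8, 0.1]
opening: 0.0302
gripper_force: 0.0
```

Call:
play_rows:
  deltas:
    - [[0, 0, -0.1], 0, -0.3]
    - [[0, 0, -0.1], 0, -0.3]
    - [[0, 0, -0.1], 0, -0.3]
    - [[0, 0, -0.1], 0, -0.3]
    - [[0, 0, 0], 0, -0.3]
    - [[0, 0, 0], 0, -0.3]
    - [[0, 0, 0], 0, -0.3]
    - [[0, 0, 0], 0, -0.3]
    - [[0, 0, 0], 0, -0.3]
    - [[0, 0, 0], 0, -0.3]

```text
t: 32.35
eef_pos: [0.4703, -0.0282, 0.2525]
eef_rot: [[-0.182, 0.983, -0.0], [0.983, 0.182, 0.0], [0.0, -0.0, -1.0]]
wrist_force: [-0.4, -0.2, -0.1]
opening: 0.0297
gripper_force: 0.0
```

Run:
```python
from h import *
for a in ["scene","side","wrist"]:
  im=arm.snapshot(a);cv2.imwrite(f"pics/{a}8.png",im);marks(a,["lid_handle","amber_bottle","tape_roll","marker"])
```

```text
scene lid_handle 0.6 [ 0.4718 -0.0293  0.0738] [282. 188.]
scene lid_handle 0.31 [0.6694 0.0074 0.066 ] [325. 160.]
scene amber_bottle 0.55 [0.4363 0.2317 0.0064] [228. 171.]
scene tape_roll 0.97 [ 0.6445 -0.3697  0.0058] [404. 239.]
scene marker 0.49 [ 0.3604  0.1366 -0.0006] [223. 196.]
side lid_handle 0.93 [ 0.4731 -0.029   0.0721] [285. 191.]
side amber_bottle 0.64 [ 0.4375  0.2342 -0.0016] [250. 172.]
side tape_roll 0.93 [ 0.6434 -0.3716 -0.004 ] [378. 252.]
side marker 0.65 [0.3608 0.1332 0.0014] [241. 191.]
wrist lid_handle 0.61 [ 0.4737 -0.0273  0.0732] [319. 180.]
wrist marker 0.26 [0.6623 0.0053 0.0566] [501. 178.]
```

View pics/scene8.png

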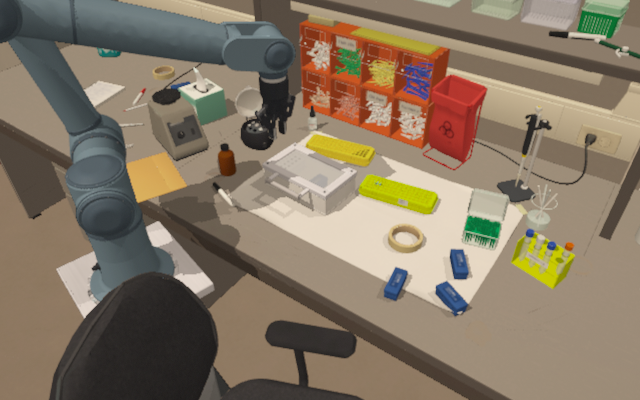

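The picture shows the lid closed flat at about (310,178), the handle at z ≈ 73 mm as it should be when closed, and the bystanders where they were. Handing in.

```bash
python3 -c "
from bench import arm; print(arm.job_done())"
```

```text
the job is handed in; nothing more can be done
None
```

The slide box is flat and upright on the tray floor, the lid was held all the way down and is fully closed and released, the bystanders have not moved, and the job is handed in at about 32 s; no verdict came back.

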